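# Unlock the medicine box

## Task

Take the red-headed key from its wooden stand and unlock the white medicine box with it: feel for the slot in the keyhole on top of the box without forcing it, press the key down fully home against the spring, then turn it clockwise until the drawer springs open. Let go of the key and leave it standing in the lock with the drawer open, and leave the fruit, vegetables and jar where they are.

Things in the scene. Friction and masses are not known exactly. Their poses are not given: they have to be found in the camera images.
- medicine_box: fixed white steel box with a green cross on its top, 150 (x) x 180 (y) x 110 (z) mm; origin: centre of its underside; -x is its front, with the drawer; x, y axes turn with the box
- keyhole (a point): centre of the keyhole on top of the box, at the rim of a round steel rosette (46 mm across, 4 mm high: the rim is 114 mm above the worktop); axes as the box, z up. The bore narrows from 24 mm at the rim to 20 mm. The key goes in straight down; with its head's underside on this rim it is fully home
- slot_mouth (a point): centre of the slot in a brass plug, its mouth 6 mm below the rim; axes as the box. Slot 20.6 x 7.2 mm. At plug angle 0 its long side lies along the box's x; at the start it is turned anywhere from 0.9 rad anticlockwise to 0.2 rad clockwise (from above), not measured. The blade enters within about 0.12 rad, either way round. A brake holds the plug until the follower is pressed
- follower_top (a point): centre of the top of a sprung follower in the slot, 30 mm below the rim. The tip presses it 6 mm down (3 N rising to 6 N) until fully home. Unless it is down at least 5 mm the plug stops at 0.3 rad clockwise; pressed, it turns on, the bolt is clear from about 0.6 rad and a stop comes at 0.75 rad. Past 0.5 rad the follower stays down by itself, but for 2 mm
- key: loose key, 40 g, standing blade down in the stand; origin: centre of the underside of its head. Head: flat red block, 30 (x) x 10 (y) mm, 34 mm high from the origin up, to be pinched across its y. Blade: flat steel, 18 (x) x 5 (y) mm, 36 mm long from the origin down, last 3 mm narrowed to 16.5 x 4 mm. Its z axis points up
- key_tip (a point): centre of the tip of the key's blade, 36 mm below the key's origin
- key_stand: fixed wooden block 66 x 56 x 44 mm holding the key in a slot 40 mm deep, about 1 mm clear on each side; origin: centre of its underside; the key is drawn straight up out of it
- drawer (a joint): how far the box's drawer is out: 0 shut and bolted, 0.045 m fully sprung open towards the box's -x; a spring pushes it out as soon as the bolt is clear
- lemon_1: yellow lemon, 71 x 53 x 51 mm, loose bystander; origin: centre of its underside
- tomato_1: red tomato, 59 x 59 x 68 mm, loose bystander; origin: centre of its underside
- garlic_1: pale garlic bulb, 60 x 60 x 59 mm, loose bystander; origin: centre of its underside
- lime_1: green lime, 52 x 45 x 45 mm, loose bystander; origin: centre of its underside
- spice_jar_2: glass spice jar with red cap, 45 x 45 x 106 mm, loose bystander; origin: centre of its underside

How it is judged (in metres and radians):
On the way:
1. the key stands in the lock, fully home, while the drawer is still shut (z of key_tip in the frame of keyhole below -0.0335 m and horizontal distance between key_tip and keyhole below 0.005 m and value of joint drawer below 0.004 m), for 0.1 s.
At the end, for the whole second after the job is handed in: the drawer stands at least 35 mm out, and the key, released and at rest, stands upright (within 0.25 rad) in the lock with its tip at least 28 mm below the rosette's rim and within 6 mm of the keyhole's axis (value of joint drawer above 0.035 m and z of key_tip in the frame of keyhole below -0.028 m and horizontal distance between key_tip and keyhole below 0.006 m and angle between key's own z axis and vertical below 0.25 rad and linear speed of key below 0.02 m/s); the robot touches nothing.
It fails at once if the key is forced against the box or its lock with more than 60 N (contact force between key and medicine_box above 60 N).
It fails at once if a bystander is moved by more than 30 mm (distance of any of lemon_1, tomato_1, garlic_1, lime_1, spice_jar_2 from where it was at the start of the episode above 0.03 m).
It also fails if it takes over 58 s, if anything falls off the work surface, if the arm or the gripper's body presses on something with over 40 N, if the wrist force passes 120 N, or if a joint passes its speed limit or range.

## Robot

A 6-joint arm with a two-finger parallel gripper is mounted at the origin on a cart in front of the work surface, level with it; the furniture and walls round the work are solid. World frame = base frame: x ahead of the robot, y to its left, z up, the work surface at z = 0. Lengths are in m, angles in degrees, forces in N, time in s.
With the tool pointing down it reaches from about 0.4 to 0.825 m from the base axis. Payload 7 kg.
Tool frame: the origin (TCP) lies at the very end of the fingers, on their centre line; the grasp point (between the pads) lies hold_point_z behind it (hold_point_z is the distance from the TCP to the grasp point, in m); z points along the fingers, y is the line along which they close (so a half turn about z gives the same grasp; the last joint's range is limited). The gripper opens to 88 mm and grips with 3 to 60 N. Pads are 19 mm wide; open, the fingers measure 130 mm over their backs; the gripper's body (78 mm by 193 mm) begins 47 mm behind the grasp point.
Start: joints at [85.491, 20.546, 0.682, 0, -70.136, -16.507], TCP at [0.242, 0.63, 0.227] pointing down, gripper open.
Joint ranges: [-176.03, 176.03], [-82.01, 121.73], [-58.28, 71.71], [-173.87, 95.51], [-174.79, -0.11], [-173.66, 173.66]. Speed limits (degrees/s): [136.94, 136.94, 172.46, 180, 180, 180].

## Interface

Orientations are given as [roll, pitch, yaw] about the fixed x, y, z axes, in that order (R = Rz(yaw) Ry(pitch) Rx(roll)).
In Python, from plant import get_obs, snapshot, close_job, hold_point_z gives the robot as it stands.
- The arm moves only by the tool play_rows, never from a script. Its argument "commands" is a list that holds one entry, the list of rows, each a list of 7 numbers: the shift along the tool's x, y, z in cm, then the turn, a rotation vector about the tool's x, y, z in degrees, then the opening, from 0 (shut) to 1 (fully open). In form: [[[x, y, z, ax, ay, az, fingers], ...]]. A call has 1 to 20 rows; each row is the pose to reach, as a shift and turn from the pose commanded when the call began, along the tool's axes at that moment; what a row does not reach only later rows make up. A row lasts 1/12 s, in which the tool goes at most 41.7 mm and 7.16 degrees, less where a joint would pass 70% of its speed; a pose out of reach is approached as far as the arm can. A call with a gripper value outside its range is refused whole. The fingers move at their own pace and stop on an object; the grip force is fixed at half the most. Time passes only in rows, so rows that repeat a pose let the fingers close. It gives the time, the measured TCP pose, the force, the opening and the grip force at its end, in the units of the state.
- get_obs(): the state, without advancing time (a new reading comes with each control period).
- snapshot(name): name is "side" or "top"; returns a dict with "frame" (480x640x3 uint8, red, green, blue), "camera_matrix" (3x3 intrinsics, pixels), "origin" and "attitude" of the camera in the world. Camera axes: x right, y down, z forward; pixel columns grow to the right and rows downward; lengths in m; the calibration is good to about 2 mm. A picture is of the moment at which its call begins. There is no depth.
- close_job(): hands the job in; it is judged then, once.
The state is a dict: "clock": time; "joint_pos": joint angles; "qvel": joint speeds; "tau": joint torques, N m; "tool_pos": TCP position; "orientation": TCP orientation; "force": force on the tool from outside, world axes, zero at the start; "moment": the same for the moment, N m; "opening": finger opening in m; "gripper_force": force on a finger pad.
Only numpy, scipy, OpenCV 4.12 (cv2) and the standard library are available. Lean on these libraries where they do the work, as an engineer would, in place of code of your own. Each camera call takes 0.05 s, during which the arm holds its last target. There are 200 camera calls.

## Working session

There is one attempt and no reset: what is moved stays moved. The work goes in short steps, Python scripts to look and compute and a tool call to move; the robot and the scene stay as the last step left them, time stands still between calls to the robot, and variables do not carry over. Pictures are saved under pics/ and viewed, at most 10 in all, crops included, and the job is handed in when it is done.

Besides the shell and the picture viewer there is one more tool, called as name([rows], argument=value, ...), one row to a line, values as JSON. play_rows: Moves the arm, as the interface text tells. Its arguments: {"type":"object","properties":{"commands":{"type":"array","items":{"type":"array","items":{"type":"array","items":{"type":"number"}}}}},"required":["commands"]}

```bash
mkdir -p pics; ls
python3 - <<'E'
from plant import *
import cv2,numpy as np
print(hold_point_z,get_obs())
for n in("top","side"):
    s=snapshot(n);cv2.imwrite(f"pics/{n}0.png",s["frame"][:,:,::-1]);print(n,s["camera_matrix"],s["origin"],s["attitude"])
E
```

```text
pics
0.0188 {'clock': 0.0, 'joint_pos': array([ 8.54899133e+01,  2.05922185e+01,  6.33585061e-01, -1.91747771e-02,
       -7.01369200e+01, -1.65066355e+01]), 'qvel': array([ 0.0137561 ,  0.11516246,  0.00154044, -0.0026495 ,  0.02535318,
        0.00185124]), 'tau': array([-2.32460166e-03, -5.82707226e+01,  2.93048573e+01,  6.99697763e+00,
        6.84289495e-03, -1.66046525e-04]), 'tool_pos': array([0.24194006, 0.6296197 , 0.2256154 ]), 'orientation': array([ 1.79903263e+02, -9.86920079e-03, -2.10232439e+01]), 'force': array([ 0.14092326, -0.32690201, -0.02415429]), 'moment': array([-0.02200216,  0.04035496, -0.0356479 ]), 'gripper_force': 0.0, 'opening': 0.0876211015942168}
top [[579.62112905   0.         321.31111486]
 [  0.         579.62112905 244.74797608]
 [  0.           0.           1.        ]] [ 0.38560926 -0.17809405  1.19447804] [-169.13833944   -1.07637515  -90.25428549]
side [[603.4628048    0.         312.84127876]
 [  0.         603.4628048  240.11802611]
 [  0.           0.           1.        ]] [0.39427873 0.71562587 0.70655121] [-123.98524569    1.37941552 -169.98941267]
```

View pics/top0.png

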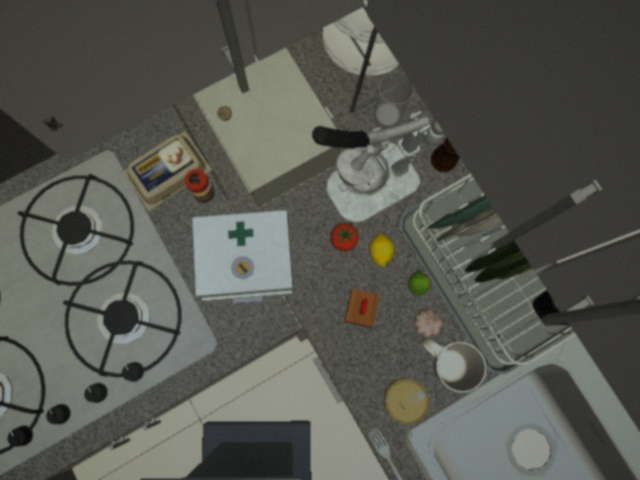

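View pics/side0.png

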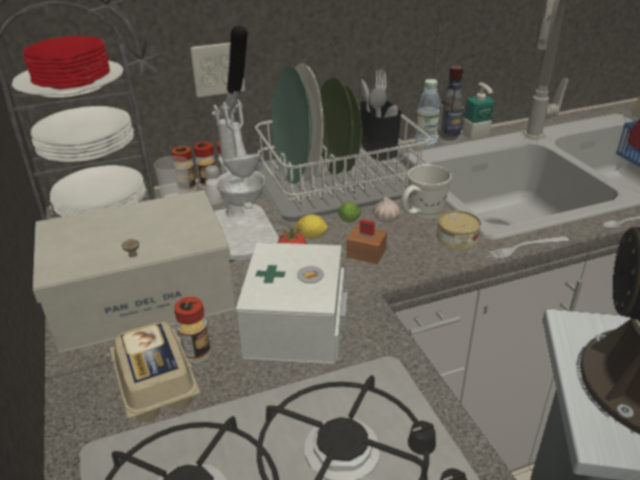

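The top view shows the keyhole at about (242,267), the key's head at (363,307) in its stand, and the box spanning (193..292, 211..300). In the side view the head is at (367,227) and the rosette at (311,274). I'll zoom in on these.

```bash
cat > h.py <<'E'
import numpy as np,cv2
from scipy.spatial.transform import Rotation as R
from plant import *
def cam(n):
    s=snapshot(n); return s["frame"][:,:,::-1].copy(),s["camera_matrix"],np.array(s["origin"]),R.from_euler('xyz',s["attitude"],degrees=True).as_matrix()
def proj(c,P):
    p=(np.atleast_2d(P)-c[2])@c[3]; return (p/p[:,2:])@c[1].T[:,:2]
def back(c,uv,z):
    uv=np.atleast_2d(uv); d=np.c_[uv,np.ones(len(uv))]@np.linalg.inv(c[1]).T@c[3].T
    return c[2]+d*((z-c[2][2])/d[:,2])[:,None]
def crop(c,u,v,r,size):
    im=c[0][v-r:v+r,u-r:u+r]; return cv2.resize(im,(size,size),interpolation=cv2.INTER_CUBIC)
E
python3 - <<'E'
from h import *
t=cam("top");s=cam("side")
a=np.vstack([np.hstack([crop(t,362,308,25,300),crop(t,242,267,20,300)]),np.hstack([crop(s,367,240,25,300),crop(s,311,274,20,300)])])
cv2.imwrite("pics/c1.png",np.clip(a*1.4,0,255).astype(np.uint8))
for n,c in(("top",t),("side",s)):
    h=c[0].astype(int);m=((h[:,:,2]>2.2*h[:,:,1])&(h[:,:,2]>90)).astype(np.uint8)
    k,l,st,ce=cv2.connectedComponentsWithStats(m)
    for i in range(1,k):
        if st[i,4]>25: print(n,st[i],ce[i])
print(back(t,[[242,267]],.114),back(s,[[311,274]],.114),back(t,[[363.5,307]],.07))
E
```

```text
top [185 170  22  21 253] [196.13043478 180.24901186]
top [338 224  12   6  44] [344.18181818 225.75      ]
top [333 227   8   6  37] [336.59459459 229.94594595]
top [331 233  27  18 283] [344.24028269 241.96819788]
top [361 299   7  16  75] [363.65333333 305.81333333]
side [  23   36   86   52 3619] [66.37524178 60.90356452]
side [195 143  18  13 172] [203.68604651 149.75581395]
side [180 152  10   7  34] [185.41176471 154.58823529]
side [361 220  13  14 125] [366.912 226.832]
side [291 235  13   7  46] [298.34782609 239.19565217]
side [176 298  27  25 422] [189.47630332 311.507109  ]
[[ 0.55040624 -0.05001861  0.114     ]] [[ 0.54703603 -0.05049655  0.114     ]] [[ 0.47836692 -0.28143208  0.07      ]]
```

View pics/c1.png

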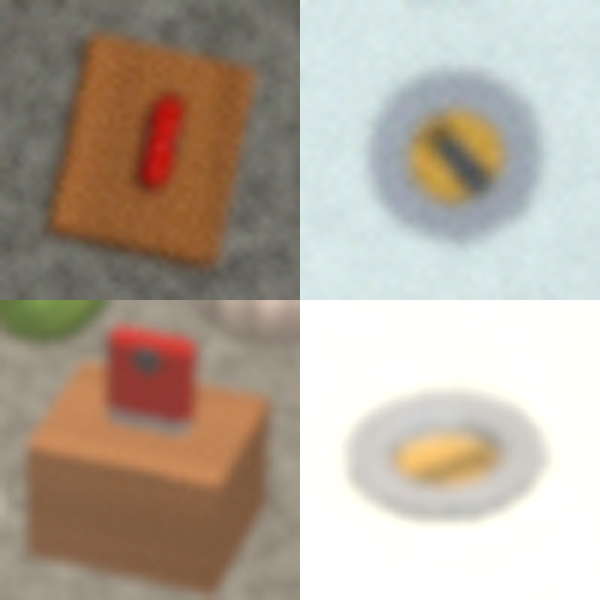

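The zoom shows the key turned about -12° in the stand, and the plug's slot turned about 44° anticlockwise in the world frame. I'll fit the poses by matching silhouettes.

```bash
cat > fit.py <<'E'
from h import *
from scipy.optimize import minimize
def verts(x,y,z,yaw,lx,ly,h):
    b=np.array([[i*lx/2,j*ly/2,k*h] for i in(-1,1) for j in(-1,1) for k in(0,1)])
    return b@R.from_euler('z',yaw).as_matrix().T+[x,y,z]
def render(c,V,win,S=8):
    u0,v0,u1,v1=win; p=proj(c,V)
    q=((p+.5-[u0,v0])*S).astype(np.float32); m=np.zeros(((v1-v0)*S,(u1-u0)*S),np.uint8)
    cv2.fillConvexPoly(m,np.round(cv2.convexHull(q)[:,0]*16).astype(np.int32),255,shift=4)
    m=cv2.resize(m,(u1-u0,v1-v0),interpolation=cv2.INTER_AREA)/255.
    return cv2.GaussianBlur(m,(0,0),.8)
def fit(obs,f,x0,st):
    # obs: list of (cam,mask float,win)
    def cost(x): return sum(((render(c,f(x),w)-m[w[1]:w[3],w[0]:w[2]])**2).sum() for c,m,w in obs)
    s=np.vstack([x0,np.array(x0)+np.diag(st)])
    r=minimize(cost,x0,method='Nelder-Mead',options=dict(initial_simplex=s,xatol=1e-5,fatol=1e-4,maxiter=800)); return r.x,r.fun
E
python3 - <<'E'
from fit import *
t=cam("top");s=cam("side")
red=lambda c:np.clip((c[0][:,:,2].astype(float)-1.9*c[0][:,:,1])/ (0.35*c[0][:,:,2]+1),0,1)
W={'t':(352,290,376,324),'s':(354,214,382,238)}
f=lambda x:verts(*x,.03,.01,.034)
for nm,o in(("both",[(t,red(t),W['t']),(s,red(s),W['s'])]),):
    x,c=fit(o,f,[.478,-.281,.045,-.2],[.005,.005,.005,.1]);print("key",x,np.degrees(x[3]),c)
for nm,o in(("top",[(t,red(t),W['t'])]),("side",[(s,red(s),W['s'])])):
    y,c=fit(o,lambda p:f([p[0],p[1],x[2],p[2]]),x[[0,1,3]],[.005,.005,.1]);print(nm,y,c)
def brown(c):
    b,g,r=[c[0][:,:,i].astype(float) for i in range(3)]; return np.clip((r-1.25*b)/(0.25*r),0,1)
ws=[(t,brown(t),(338,280,386,336)),(s,brown(s),(338,214,394,270))]
hull=lambda p:np.vstack([verts(p[0],p[1],0,p[2],.066,.056,.044),f(x)])
for a in(ws,ws[:1],ws[1:]):
    y,c=fit(a,hull,[x[0],x[1],x[3]],[.005,.005,.1]);print("stand 66x",y,c)
# rosette: find via saturation/brightness contrast
for nm,c,(u,v) in(("t",t,(242,267)),("s",s,(311,274))):
    g=c[0][v-22:v+22,u-22:u+22].astype(np.float32)
    b=np.median(g[:3].reshape(-1,3),0); d=(np.abs(g-b).sum(2)>0.13*b.sum()).astype(np.uint8)
    k,l,stt,ce=cv2.connectedComponentsWithStats(d); i=l[22,22] or 1+np.argmax(stt[1:,4])
    cn=max(cv2.findContours((l==i).astype(np.uint8),cv2.RETR_EXTERNAL,cv2.CHAIN_APPROX_NONE)[0],key=len)
    e=cv2.fitEllipse(cn);print(nm,stt[i],e,back(c,[np.array(e[0])+[u-22,v-22]],.113))
# box edges top view
g=cv2.cvtColor(t[0],cv2.COLOR_BGR2GRAY)
for L in cv2.createLineSegmentDetector().detect(g[200:310,180:300])[0][:,0]:
    if np.hypot(L[2]-L[0],L[3]-L[1])>25:
        P=back(t,L.reshape(2,2)+[180,200],.11);d=P[1]-P[0];print(L+[180,200]*2,P[:,:2].round(4).tolist(),np.degrees(np.arctan2(d[1],d[0])).round(1))
# slot
for nm,c,(u,v) in(("t",t,(242,267)),("s",s,(311,274))):
    S=8;g=cv2.resize(c[0][v-8:v+9,u-8:u+9],None,fx=S,fy=S,interpolation=cv2.INTER_CUBIC).astype(int)
    print(nm);print(c[0][v-7:v+8,u-7:u+8,2] )
E
```

```text
key [ 0.48001404 -0.28128722  0.04820324 -0.25250271] -14.46733974870003 142.1324646644671
top [ 0.48001733 -0.28128839 -0.25241536] 10.772938689700798
side [ 0.47867823 -0.28430553  0.0875892 ] 119.2851697779037
stand 66x [ 0.48006399 -0.28177869 -0.22256684] 182.13617089714148
stand 66x [ 0.48080749 -0.28159656 -0.22769433] 13.31680030959318
stand 66x [ 0.47914726 -0.283509   -0.21498373] 154.84001023341844
t [ 11  11  23  24 422] ((22.28659439086914, 22.167627334594727), (22.09071159362793, 22.54412269592285), 22.663461685180664) [[ 0.55023913 -0.05044474  0.113     ]]
s [  8  14  27  18 379] ((21.006650924682617, 22.549819946289062), (17.072450637817383, 26.007810592651367), 88.42687225341797) [[ 0.54863122 -0.05010872  0.113     ]]
[191.85286617 219.31801987 195.33392239 294.33049774] [[0.6434, 0.0481], [0.4996, 0.0363]] -175.3
[291.67695618 286.98571014 285.93270111 211.85147572] [[0.5129, -0.1434], [0.6581, -0.1316]] 4.6
[286.9801178  209.47861099 190.7281599  216.95337868] [[0.6629, -0.1336], [0.648, 0.0505]] 94.6
[195.44802094 294.84410858 289.35631561 286.6605835 ] [[0.4986
[... 1747 characters left out ...]
140]
 [148 163 170 175 178 179 176 173 168 160 149 136 129 129 137]
 [157 172 178 180 179 176 172 163 155 148 140 136 136 134 139]
 [162 175 177 173 167 162 154 146 139 136 134 134 136 139 142]
 [159 165 163 155 148 143 139 138 139 141 143 141 140 142 145]
 [153 151 147 140 135 136 140 144 151 152 153 151 146 147 147]
 [151 147 144 140 140 141 148 154 156 156 153 152 149 149 148]
 [150 150 149 147 147 149 152 152 153 154 152 151 149 147 146]
 [146 148 149 148 149 150 150 148 149 150 148 147 144 142 146]
 [143 141 142 143 145 145 143 141 142 142 141 142 143 147 159]]<stdin>:11: RuntimeWarning: divide by zero encountered in divide
<stdin>:11: RuntimeWarning: invalid value encountered in divide
```

```bash
cat >> h.py <<'E'
def rel(P,yaw,o=None):
    "shift cm / rotvec deg to reach TCP P, tool down at yaw, from measured pose"
    o=o or get_obs(); M=R.from_euler('xyz',o["orientation"],degrees=True)
    T=R.from_euler('xyz',[180,0,yaw],degrees=True)
    return (M.inv().apply(np.array(P)-o["tool_pos"])*100).round(2),(M.inv()*T).as_rotvec(degrees=True).round(2)
E
python3 - <<'E'
from h import *
t=cam("top")
v,u=np.mgrid[258:277,233:252]; g=t[0][258:277,233:252,2].astype(float)
w=np.clip(100-g,0,None)*(np.hypot(u-242.2,v-267.2)<8)
P=back(t,np.c_[u.ravel(),v.ravel()],.108)[:,:2]; w=w.ravel()
m=(w[:,None]*P).sum(0)/w.sum(); C=((P-m)*w[:,None]).T@(P-m)/w.sum(); e,V=np.linalg.eigh(C)
print(m,np.sqrt(e),np.degrees(np.arctan2(V[1,1],V[0,1])))
print(rel([.5,.2,.24],-21),rel([.4797,-.282,.24],-13.3))
E
```

```text
[ 0.54841973 -0.05190794] [0.00144112 0.00504012] -138.60029467206203
(array([39.5 , 30.89, -1.35]), array([ 0.02, -0.  , -0.02])) (array([54.89, 76.61, -1.33]), array([ 0.02, -0.  , -7.72]))
```

play_rows([
  [[39.5,30.9,-1.4,0,0,0,0.5],[39.5,30.9,-1.4,0,0,0,0.5],[39.5,30.9,-1.4,0,0,0,0.5],[39.5,30.9,-1.4,0,0,0,0.5],[39.5,30.9,-1.4,0,0,0,0.5],[39.5,30.9,-1.4,0,0,0,0.5],[39.5,30.9,-1.4,0,0,0,0.5],[39.5,30.9,-1.4,0,0,0,0.5],[39.5,30.9,-1.4,0,0,0,0.5],[39.5,30.9,-1.4,0,0,0,0.5],[39.5,30.9,-1.4,0,0,0,0.5],[39.5,30.9,-1.4,0,0,0,0.5],[54.9,76.6,-1.4,0,0,-7.7,0.5],[54.9,76.6,-1.4,0,0,-7.7,0.5],[54.9,76.6,-1.4,0,0,-7.7,0.5],[54.9,76.6,-1.4,0,0,-7.7,0.5],[54.9,76.6,-1.4,0,0,-7.7,0.5],[54.9,76.6,-1.4,0,0,-7.7,0.5],[54.9,76.6,-1.4,0,0,-7.7,0.5],[54.9,76.6,-1.4,0,0,-7.7,0.5]],
])

```text
clock: 2.02
tool_pos: [0.4854, -0.1329, 0.2411]
orientation: [-180.0, -0.1, -13.3]
force: [1.2, -0.2, -0.5]
opening: 0.0439
gripper_force: 0.0
```

Run:
```python
from h import *
o=get_obs();print(o["clock"],o["tool_pos"],o["orientation"],o["joint_pos"],o["opening"],rel([.4797,-.282,.12],-13.3))
```

```text
2.0167 [ 0.48536837 -0.13289545  0.2410572 ] [-1.79978061e+02 -6.16933958e-02 -1.32961746e+01] [ 7.09229966e+00  3.58684762e+00 -1.92767763e+01  1.00774401e-03
 -6.70709044e+01  6.96111455e+01] 0.04387347664654569 (array([ 2.86, 14.65, 12.1 ]), array([-0.02, -0.06,  0.  ]))
```

play_rows([
  [[2.86,14.65,2,0,0,0,0.5],[2.86,14.65,4,0,0,0,0.5],[2.86,14.65,8,0,0,0,0.5],[2.86,14.65,12.1,0,0,0,0.5],[2.86,14.65,12.1,0,0,0,0.5],[2.86,14.65,12.1,0,0,0,0.5],[2.86,14.65,12.1,0,0,0,0.5],[2.86,14.65,12.1,0,0,0,0.5]],
])

```text
clock: 2.68
tool_pos: [0.4806, -0.2804, 0.1203]
orientation: [180.0, -0.0, -13.3]
force: [0.5, 0.2, 0.2]
opening: 0.0441
gripper_force: 0.0
```

Run:
```python
from h import *
o=get_obs();print(o["clock"],o["tool_pos"],o["orientation"],o["force"])
t=cam("top");s=cam("side")
a=np.hstack([crop(t,362,300,45,400),crop(s,367,225,45,400)])
cv2.imwrite("pics/c2.png",np.clip(a*1.4,0,255).astype(np.uint8))
print(proj(t,o["tool_pos"]),proj(s,o["tool_pos"]), rel([.4797,-.282,.0505],-13.3))
```

```text
2.6833 [ 0.48058056 -0.28036176  0.12034376] [ 1.79972094e+02 -3.88626521e-02 -1.33160653e+01] [0.54990573 0.16485303 0.1627508 ]
[[365.35284963 303.55241114]] [[366.38841194 202.15704185]] (array([-0.14,  0.24,  7.1 ]), array([ 0.01, -0.19,  0.05]))
```

View pics/c2.png

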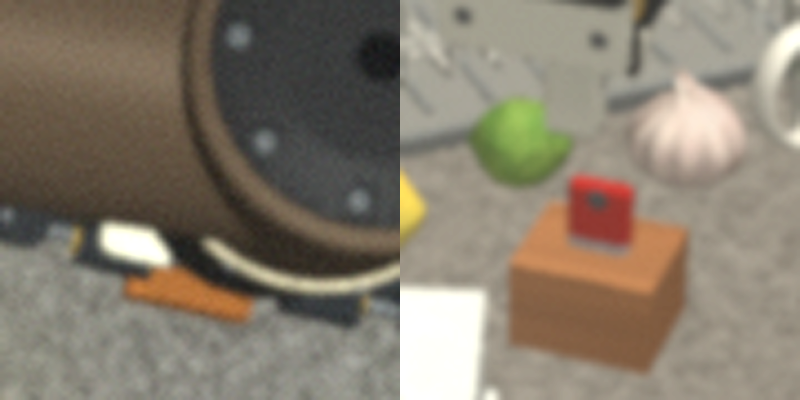

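The fingers straddle the key and nothing is in the way. I'll go down and grip.

play_rows([
  [[-0.1,0.1,2.5,0,0,0,0.5],[-0.1,0.1,5,0,0,0,0.5],[-0.1,0.1,6.9,0,0,0,0.5],[-0.1,0.1,6.9,0,0,0,0.5],[-0.1,0.1,6.9,0,0,0,0.0],[-0.1,0.1,6.9,0,0,0,0.0],[-0.1,0.1,6.9,0,0,0,0.0],[-0.1,0.1,6.9,0,0,0,0.0],[-0.1,0.1,6.9,0,0,0,0.0],[-0.1,0.1,6.9,0,0,0,0.0],[-0.1,0.1,6.9,0,0,0,0.0],[-0.1,0.1,6.9,0,0,0,0.0]],
])

```text
clock: 3.78
tool_pos: [0.4792, -0.281, 0.0513]
orientation: [180.0, -0.1, -13.3]
force: [-1.0, 0.8, 6.7]
opening: 0.0098
gripper_force: 30.0
```

Run:
```python
from h import *
o=get_obs();print(o["clock"],o["tool_pos"],o["orientation"],o["force"],o["moment"],o["opening"],o["gripper_force"])
```

```text
3.7833 [ 0.47918923 -0.28097064  0.05126236] [ 1.79995152e+02 -5.70878226e-02 -1.33067703e+01] [-0.97589234  0.84649096  6.68099784] [0.58824639 0.3127268  0.04678522] 0.00979475739691246 30.00104069709778
```

play_rows([
  [[0,0,-0.5,0,0,0,0],[0,0,-1.2,0,0,0,0],[0,0,-2.2,0,0,0,0],[0,0,-3.2,0,0,0,0],[0,0,-4.5,0,0,0,0],[0,0,-7,0,0,0,0],[0,0,-10,0,0,0,0],[0,0,-13,0,0,0,0],[0,0,-13,0,0,0,0],[0,0,-13,0,0,0,0]],
])

```text
clock: 4.62
tool_pos: [0.48, -0.2812, 0.1836]
orientation: [-180.0, -0.3, -13.3]
force: [-0.6, -0.4, -0.2]
opening: 0.0101
gripper_force: 30.0
```

Run:
```python
from h import *
o=get_obs();print(o["clock"],o["tool_pos"],o["orientation"],o["force"],o["moment"],o["opening"])
print(rel([.549,-.0505,.18],41.4))
print(proj(cam("side"),o["tool_pos"]))
```

```text
4.6167 [ 0.47998992 -0.28118756  0.18362799] [-179.996537     -0.30522186  -13.31019192] [-0.63898822 -0.36448268 -0.19496495] [-0.02103226  0.08306529 -0.01137723] 0.010137272459397944
(array([  1.4 , -24.04,   0.37]), array([  0.14,  -0.28, -54.71]))
[[367.62420711 172.42024348]]
```

play_rows([
  [[1.4,-24.0,0.4,0,0,-55,0],[1.4,-24.0,0.4,0,0,-55,0],[1.4,-24.0,0.4,0,0,-55,0],[1.4,-24.0,0.4,0,0,-55,0],[1.4,-24.0,0.4,0,0,-55,0],[1.4,-24.0,0.4,0,0,-55,0],[1.4,-24.0,0.4,0,0,-55,0],[1.4,-24.0,0.4,0,0,-55,0],[1.4,-24.0,0.4,0,0,-55,0],[1.4,-24.0,0.4,0,0,-55,0],[1.4,-24.0,0.4,0,0,-55,0]],
])

```text
clock: 5.58
tool_pos: [0.5472, -0.0509, 0.1761]
orientation: [-180.0, 0.1, 41.5]
force: [-0.2, -0.3, -0.7]
opening: 0.0098
gripper_force: 30.0
```

Run:
```python
from h import *
o=get_obs();print(o["clock"],o["tool_pos"],o["orientation"],o["force"],o["moment"],o["joint_pos"])
s=cam("side");T=o["tool_pos"];a=np.radians(o["orientation"][2]);x=np.array([np.cos(a),np.sin(a),0])
pts=dict(tip=T-[0,0,.0393],tipL=T-[0,0,.0393]-.009*x,tipR=T-[0,0,.0393]+.009*x,headbot=T-[0,0,.003],hl=T-[0,0,.003]-.015*x,hr=T-[0,0,.003]+.015*x)
for k,v in pts.items(): print(k,proj(s,v),(proj(s,v)-[286,202])*12)
cv2.imwrite("pics/c3.png",np.clip(cv2.resize(s[0][202:252+40,286:336+20],None,fx=8,fy=8,interpolation=cv2.INTER_CUBIC).astype(int)*1.3,0,255).astype(np.uint8))
t=cam("top");print(proj(t,T))
```

```text
5.5833 [ 0.5472391  -0.05090144  0.17607297] [-1.79969739e+02  5.22856275e-02  4.14852711e+01] [-0.19923953 -0.33263747 -0.68465299] [-0.04685321 -0.08649754  0.02167241] [ 1.51080313e+01  1.11024351e+01 -1.93572981e+01 -4.49926623e-03
 -5.96005531e+01  1.16379505e+02]
tip [[310.5533019  262.49804094]] [[294.63962278 725.97649122]]
tipL [[315.3342855  260.68179721]] [[352.01142604 704.1815665 ]]
tipR [[305.73464744 264.32859541]] [[236.81576929 747.94314491]]
headbot [[309.94700281 243.78903244]] [[287.36403377 501.46838931]]
hl [[318.06785516 240.82969389]] [[384.81426194 465.95632664]]
hr [[301.71691766 246.78817678]] [[188.60301186 537.45812135]]
[[238.41589635 263.49117489]]
```

View pics/c3.png

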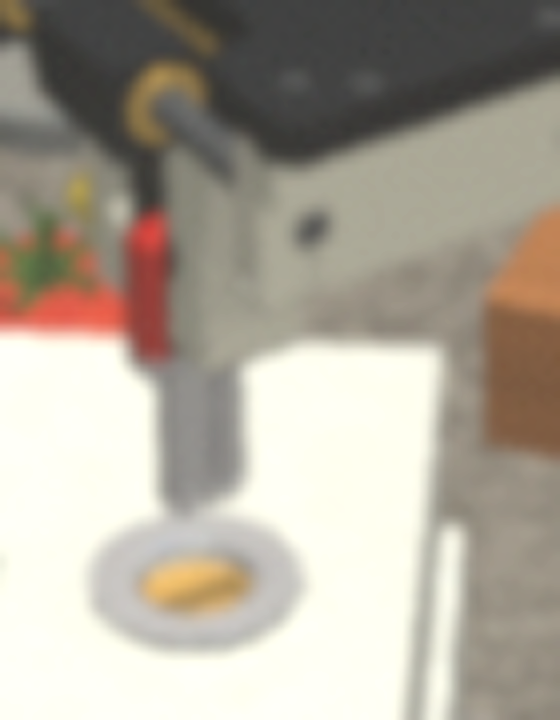

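Run:
```python
from fit import *
o=get_obs();s=cam("side");T=o["tool_pos"];a=np.radians(o["orientation"][2])
V=verts(T[0],T[1],T[2]-.003-.033,a,.018,.005,.02);N=verts(T[0],T[1],T[2]-.039,a,.0165,.004,.003)
print(proj(s,V).round(1),proj(s,N)[::2].round(1)); 
g=s[0].astype(int).sum(2)
for v in range(246,272): print(v,g[v,300:322].tolist())
# fit blade silhouette against white box top
m=np.clip((700-0-g)/ (700-400.),0,1)
b=np.median(g[250:255,320:330]);d=np.median(g[252:260,309:313]);print(b,d)
m=np.clip((b-g)/(b-d),0,1); w=(296,251,326,265)
f=lambda p:np.vstack([verts(T[0]+p[0],T[1]+p[1],T[2]-.036,a,.018,.005,.033),verts(T[0]+p[0],T[1]+p[1],T[2]-.039,a,.0165,.004,.003)])
print(fit([(s,m,w)],f,[0,0],[.002,.002]))
print(proj(s,[[.549,-.0505,.114]]))
```

```text
[[314.4 258.1]
 [314.1 247.8]
 [316.  259.6]
 [315.8 249.3]
 [304.8 261.7]
 [304.4 251.4]
 [306.4 263.2]
 [306.  253. ]] [[314.2 259.9]
 [315.5 261.1]
 [305.4 263.2]
 [306.7 264.5]]
246 [571, 494, 373, 278, 258, 267, 274, 280, 291, 303, 320, 347, 363, 368, 359, 370, 398, 429, 463, 495, 532, 559]
247 [584, 528, 436, 344, 308, 306, 309, 307, 309, 306, 315, 336, 349, 343, 338, 372, 448, 507, 543, 562, 575, 586]
248 [593, 569, 512, 432, 367, 329, 315, 317, 320, 313, 318, 326, 325, 326, 328, 387, 489, 559, 581, 585, 588, 588]
249 [596, 588, 565, 514, 445, 366, 321, 317, 327, 328, 323, 321, 313, 314, 330, 395, 501, 571, 586, 588, 585, 587]
250 [593, 594, 589, 568, 513, 411, 333, 320, 330, 332, 332, 323, 307, 309, 331, 395, 504, 571, 589, 587, 588, 586]
251 [592, 591, 593, 590, 546, 441, 344, 319, 329, 334, 331, 324, 307, 308, 331, 394, 503, 571, 589, 592, 589, 586]
252 [593, 592, 595, 590, 555, 455, 348, 320, 329, 335, 332, 321, 307, 307, 329, 388, 489, 561, 591, 591, 588, 591]
253 [591, 593, 593, 590, 558, 457, 353, 322, 327, 332, 333, 325, 304, 306, 325, 375, 472, 551, 584, 589, 586, 590
[... 1481 characters left out ...]
 574, 587, 587]
267 [574, 562, 537, 516, 503, 488, 469, 452, 450, 462, 465, 467, 467, 471, 474, 480, 489, 505, 523, 545, 563, 583]
268 [543, 515, 493, 477, 471, 466, 462, 463, 465, 468, 467, 464, 461, 458, 456, 457, 460, 469, 475, 496, 529, 562]
269 [498, 476, 463, 462, 464, 463, 464, 462, 462, 464, 466, 459, 451, 446, 445, 450, 449, 452, 456, 461, 484, 523]
270 [466, 457, 461, 461, 462, 459, 451, 445, 441, 443, 447, 436, 424, 414, 413, 422, 434, 443, 451, 455, 459, 488]
271 [453, 456, 458, 457, 452, 439, 430, 429, 431, 433, 427, 419, 406, 397, 387, 383, 396, 422, 443, 449, 450, 463]
589.0 328.5
(array([-0.00084845,  0.00249139]), np.float64(1.1009223689021248))
[[309.80945721 273.89422306]]
```

Run:
```python
from h import *
print(rel([.5491,-.0508,.153],41.4))
```

```text
(array([0.14, 0.09, 2.35]), array([-0.01,  0.01,  0.15]))
```

play_rows([
  [[0.14,0.1,0.8,0,0,0,0],[0.14,0.1,1.6,0,0,0,0],[0.14,0.1,2.2,0,0,0,0],[0.14,0.1,2.2,0,0,0,0],[0.14,0.1,2.2,0,0,0,0],[0.14,0.1,2.2,0,0,0,0]],
])

```text
clock: 6.23
tool_pos: [0.5494, -0.0504, 0.1545]
orientation: [180.0, 0.0, 41.7]
force: [-0.5, 0.1, -0.0]
opening: 0.0095
gripper_force: 30.0
```

play_rows([
  [[0,0,0.1,0,0,0,0],[0,0,0.2,0,0,0,0],[0,0,0.3,0,0,0,0],[0,0,0.4,0,0,0,0],[0,0,0.4,0,0,0,0],[0,0,0.4,0,0,0,0]],
])

```text
clock: 6.73
tool_pos: [0.5493, -0.0504, 0.1505]
orientation: [-180.0, 0.0, 41.7]
force: [0.4, 0.0, 0.6]
opening: 0.0099
gripper_force: 30.0
```

play_rows([
  [[0,0,0.1,0,0,0,0],[0,0,0.2,0,0,0,0],[0,0,0.3,0,0,0,0],[0,0,0.3,0,0,0,0],[0,0,0.3,0,0,0,0]],
])

```text
clock: 7.15
tool_pos: [0.5493, -0.0504, 0.1475]
orientation: [-180.0, 0.0, 41.7]
force: [1.1, 0.4, -0.5]
opening: 0.0098
gripper_force: 30.0
```

play_rows([
  [[0,0,0.1,0,0,0,0],[0,0,0.2,0,0,0,0],[0,0,0.3,0,0,0,0],[0,0,0.3,0,0,0,0],[0,0,0.3,0,0,0,0]],
])

```text
clock: 7.57
tool_pos: [0.5493, -0.0504, 0.1444]
orientation: [-180.0, 0.0, 41.7]
force: [-0.8, -0.2, -0.5]
opening: 0.0099
gripper_force: 30.0
```

play_rows([
  [[0,0,0.1,0,0,0,0],[0,0,0.2,0,0,0,0],[0,0,0.3,0,0,0,0],[0,0,0.4,0,0,0,0],[0,0,0.4,0,0,0,0],[0,0,0.4,0,0,0,0]],
])

```text
clock: 8.07
tool_pos: [0.5493, -0.0504, 0.1405]
orientation: [-180.0, 0.0, 41.7]
force: [0.0, 0.7, 0.5]
opening: 0.0097
gripper_force: 30.0
```

play_rows([
  [[0,0,0.15,0,0,0,0],[0,0,0.3,0,0,0,0],[0,0,0.45,0,0,0,0],[0,0,0.6,0,0,0,0],[0,0,0.6,0,0,0,0],[0,0,0.6,0,0,0,0]],
])

```text
clock: 8.57
tool_pos: [0.5493, -0.0504, 0.1344]
orientation: [-180.0, 0.0, 41.7]
force: [0.3, -1.0, 0.2]
opening: 0.0097
gripper_force: 30.0
```

Run:
```python
from h import *
o=get_obs();print(o["force"],o["moment"],o["tool_pos"])
s=cam("side")
cv2.imwrite("pics/c4.png",np.clip(cv2.resize(s[0][212:302,276:346],None,fx=6,fy=6,interpolation=cv2.INTER_CUBIC).astype(int)*1.3,0,255).astype(np.uint8))
```

```text
[ 0.27748847 -1.00755263  0.193759  ] [-0.09308201 -0.04308251  0.01336887] [ 0.5492948  -0.05039489  0.13441194]
```

View pics/c4.png

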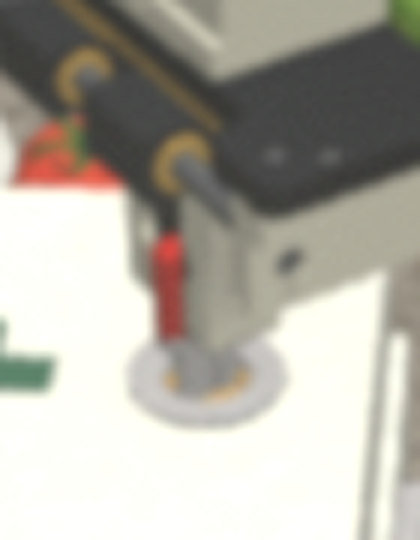

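The blade is in the slot with no contact force, so I'll press on gently.

play_rows([
  [[0,0,0.15,0,0,0,0],[0,0,0.3,0,0,0,0],[0,0,0.45,0,0,0,0],[0,0,0.6,0,0,0,0],[0,0,0.75,0,0,0,0],[0,0,0.9,0,0,0,0],[0,0,1.0,0,0,0,0],[0,0,1.0,0,0,0,0],[0,0,1.0,0,0,0,0]],
])

```text
clock: 9.37
tool_pos: [0.5494, -0.0504, 0.1247]
orientation: [180.0, 0.0, 41.7]
force: [-1.7, 1.0, 3.9]
opening: 0.0095
gripper_force: 30.0
```

play_rows([
  [[0,0,0.1,0,0,0,0],[0,0,0.2,0,0,0,0],[0,0,0.3,0,0,0,0],[0,0,0.3,0,0,0,0],[0,0,0.3,0,0,0,0]],
])

```text
clock: 9.78
tool_pos: [0.5495, -0.0504, 0.1216]
orientation: [180.0, -0.0, 41.7]
force: [-1.0, -0.0, 5.0]
opening: 0.0099
gripper_force: 30.0
```

play_rows([
  [[0,0,0.05,0,0,0,0],[0,0,0.1,0,0,0,0],[0,0,0.1,0,0,0,0],[0,0,0.1,0,0,0,0]],
])

```text
clock: 10.12
tool_pos: [0.5495, -0.0504, 0.1212]
orientation: [180.0, -0.0, 41.7]
force: [-3.9, 0.5, 9.6]
opening: 0.0096
gripper_force: 30.0
```

play_rows([
  [[0,0,0.05,0,0,0,0],[0,0,0.1,0,0,0,0],[0,0,0.1,0,0,0,0],[0,0,0.1,0,0,0,0]],
])

```text
clock: 10.45
tool_pos: [0.5496, -0.0504, 0.1211]
orientation: [180.0, -0.0, 41.7]
force: [-6.6, 0.9, 17.1]
opening: 0.0097
gripper_force: 30.0
```

Run:
```python
from h import *
o=get_obs();print(o["force"],o["moment"],o["tool_pos"],o["orientation"],o["joint_pos"])
s=cam("side")
cv2.imwrite("pics/c5.png",np.clip(cv2.resize(s[0][232:302,276:346],None,fx=8,fy=8,interpolation=cv2.INTER_CUBIC).astype(int)*1.3,0,255).astype(np.uint8))
```

```text
[-6.59990661  0.9292472  17.13913135] [6.59476552e-01 2.58355029e+00 1.63035257e-03] [ 0.54955568 -0.05042966  0.12112154] [ 1.79952161e+02 -3.15014313e-02  4.17155943e+01] [ 1.51153852e+01  1.43789129e+01 -2.31626213e+01  3.61820651e-02
 -5.24088838e+01  1.16578136e+02]
```

View pics/c5.png

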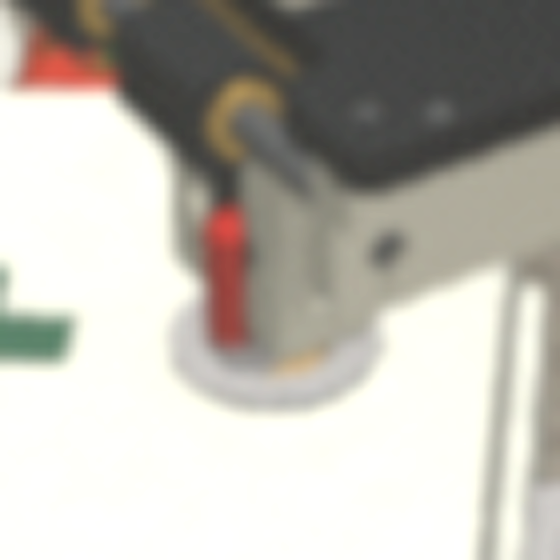

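It stops firmly with the force rising and the head on the rim, so the key is home. Now I'll turn it clockwise in stages.

play_rows([
  [[0,0,0,0,0,4,0],[0,0,0,0,0,8,0],[0,0,0,0,0,12,0],[0,0,0,0,0,16,0],[0,0,0,0,0,20,0],[0,0,0,0,0,20,0]],
])

```text
clock: 11.0
tool_pos: [0.5504, -0.0504, 0.1212]
orientation: [179.9, -0.1, 21.5]
force: [-3.8, 0.6, 14.3]
opening: 0.0099
gripper_force: 30.0
```

play_rows([
  [[0,0,0,0,0,4,0],[0,0,0,0,0,8,0],[0,0,0,0,0,12,0],[0,0,0,0,0,16,0],[0,0,0,0,0,20,0],[0,0,0,0,0,20,0]],
])

```text
clock: 11.5
tool_pos: [0.5505, -0.0506, 0.1211]
orientation: [180.0, -0.1, 1.5]
force: [-2.3, -0.9, 13.5]
opening: 0.0098
gripper_force: 30.0
```

play_rows([
  [[0,0,0,0,0,4,0],[0,0,0,0,0,8,0],[0,0,0,0,0,12,0],[0,0,0,0,0,16,0],[0,0,0,0,0,16,0]],
])

```text
clock: 11.92
tool_pos: [0.5505, -0.0509, 0.1212]
orientation: [180.0, -0.2, -14.5]
force: [-2.7, -1.6, 13.4]
opening: 0.0099
gripper_force: 30.0
```

```bash
python3 -c "
from h import *
o=get_obs();print(o['force'],o['moment'],o['tool_pos'],o['orientation'],o['opening'])"
```

```text
[-2.7411764  -1.58340012 13.43405414] [-0.85346497  0.97490309 -0.0051372 ] [ 0.55052274 -0.05086392  0.12117851] [ 1.79986918e+02 -1.55200470e-01 -1.45196058e+01] 0.009920862521409878
```

play_rows([
  [[0,0,0,0,0,4,0],[0,0,0,0,0,8,0],[0,0,0,0,0,12,0],[0,0,0,0,0,16,0],[0,0,0,0,0,16,0]],
])

```text
clock: 12.33
tool_pos: [0.5505, -0.051, 0.1212]
orientation: [-180.0, -0.2, -30.5]
force: [-2.2, -3.3, 12.9]
opening: 0.0095
gripper_force: 30.0
```

play_rows([
  [[0,0,0,0,0,3,0],[0,0,0,0,0,6,0],[0,0,0,0,0,8,0],[0,0,0,0,0,8,0],[0,0,0,0,0,8,0]],
])

```text
clock: 12.75
tool_pos: [0.5504, -0.0511, 0.1212]
orientation: [-180.0, -0.1, -38.3]
force: [-2.3, -3.0, 13.1]
opening: 0.0098
gripper_force: 30.0
```

Run:
```python
from h import *
o=get_obs();print(o['force'],o['moment'],o['tool_pos'],o['orientation'],o['opening'])
s=cam("side")
cv2.imwrite("pics/c6.png",np.clip(cv2.resize(s[0][222:362,236:376],None,fx=4,fy=4,interpolation=cv2.INTER_CUBIC).astype(int)*1.3,0,255).astype(np.uint8))
```

```text
[-2.3459522  -3.03041075 13.14963247] [-1.24219826  1.0281627   0.06940013] [ 0.55043186 -0.05110695  0.12115947] [-1.79974336e+02 -1.47623822e-01 -3.82757057e+01] 0.00977795315774782
```

View pics/c6.png

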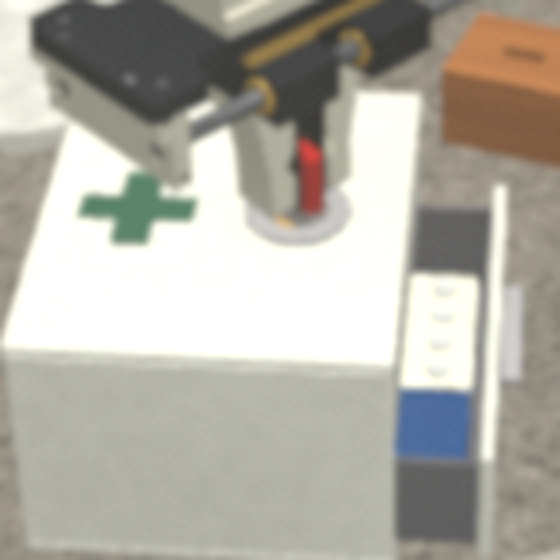

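The drawer stands open. I'll release the key and go straight up.

play_rows([
  [[0,0,-0.1,0,0,0,0],[0,0,-0.1,0,0,0,0.15],[0,0,-0.1,0,0,0,0.4],[0,0,-0.1,0,0,0,0.4],[0,0,-0.1,0,0,0,0.4],[0,0,-0.1,0,0,0,0.4],[0,0,-0.1,0,0,0,0.4],[0,0,-1,0,0,0,0.4],[0,0,-3,0,0,0,0.4],[0,0,-6,0,0,0,0.4],[0,0,-10,0,0,0,0.4],[0,0,-12,0,0,0,0.4],[0,0,-12,0,0,0,0.4],[0,0,-12,0,0,0,0.4]],
])

```text
clock: 13.97
tool_pos: [0.55, -0.0502, 0.2418]
orientation: [-179.8, -0.1, -38.3]
force: [-0.4, 0.9, -0.4]
opening: 0.0351
gripper_force: 0.0
```

Run:
```python
from h import *
s=cam("side")
cv2.imwrite("pics/c7.png",np.clip(cv2.resize(s[0][222:362,236:376],None,fx=4,fy=4,interpolation=cv2.INTER_CUBIC).astype(int)*1.3,0,255).astype(np.uint8))
```

```text
(no output)
```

View pics/c7.png

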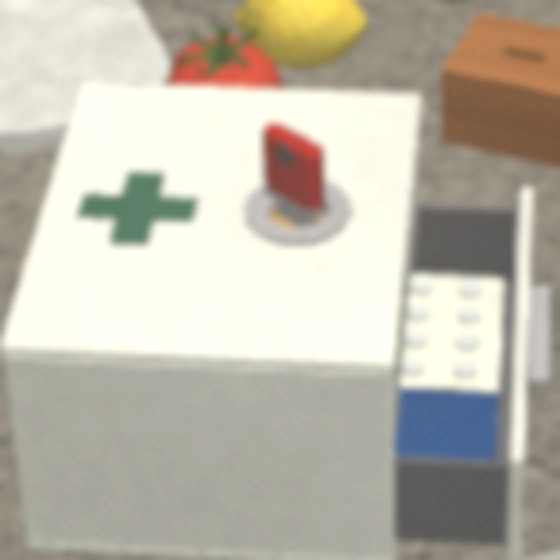

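The key stands upright in the lock at about (295,165) in the crop, the drawer is fully out, and the gripper is clear of everything.

```bash
python3 -c "
from plant import *
print(close_job())"
```

```text
the job is handed in; nothing more can be done
None
```

The medicine box is unlocked: the drawer is open, the released key stands upright in the lock, the arm never went near the fruit, vegetables or jar, and the job was handed in about 14 s into the 58 s limit (no verdict was returned).

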